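Open the desk power box and switch the charger on

ROBOT

A 7-joint arm with a two-finger parallel gripper is mounted at the origin on the work surface. World frame = base frame: x ahead of the robot, y to its left, z up, the work surface at z = 0. Lengths are in m, angles in rad, forces in N, time in s.
With the tool pointing down it reaches from about 0.425 to 1.025 m from the base axis. Payload 3.6 kg.
Tool frame: the origin (TCP) lies where the fingers leave the gripper's body, on its centre line; the fingertips stand 73 mm ahead of it and the grasp point (between the pads) lies 54 mm ahead of it; z points along the fingers, y is the direction in which the jaws open and shut (so a half turn about z gives the same grasp; the last joint's range is limited). The gripper opens to 85 mm and grips with 20 to 120 N. Pads are 22 mm wide; open, the fingers measure 114 mm over their backs; the gripper's body (76 mm by 85 mm) begins 54 mm behind the grasp point. The pads swing forward as they close: fully open they stand 13 mm farther back than shut.
Start: joints at [-1.361, 0.591, 0.048, 1.609, -0.033, 0.943, -0.034], TCP at [0.217, 0.692, 0.304] pointing down, gripper open.
Joint ranges: [-2.69, 2.69], [-0.47, 2.24], [-1.27, 1.36], [0.19, 2.51], [-1.53, 4.68], [0.08, 2.07], [-3.09, 3.09]. Speed limits (rad/s): [2.57, 2.57, 3.14, 3.14, 3.14, 3.14, 3.14].

INTERFACE

Orientations are given as a rotation vector (axis times angle).
In Python, from cell import * gives the robot as it stands.
- The arm moves only by the tool play_rows, never from a script. Its argument "plan" is one flat list of numbers, 5 for each row, row after row: the opening, from 0 (shut) to 1 (fully open), then the shift along the tool's x, y, z in m, then the turn about the tool's z in degrees. A call has 1 to 12 rows; each row is the pose to reach, as a shift and turn from the pose commanded when the call began, along the tool's axes at that moment; what a row does not reach only later rows make up. A row lasts 1/12 s, in which the tool goes at most 41.7 mm and 7.16 degrees, less where a joint would pass 70% of its speed; a pose out of reach is approached as far as the arm can. A call with a gripper value outside its range is refused whole. The fingers move at their own pace and stop on an object; "grip_force" is the grip in N (left out, the last holds). Time passes only in rows, so rows that repeat a pose let the fingers close. It gives the time, the measured TCP pose, the force and the opening at its end, in the units of the state.
- observe(): the state, without advancing time (a new reading comes with each control period).
- snapshot(name): name is "scene" or "top" or "wrist"; returns the picture (384x512x3 uint8, red, green, blue); there is no depth.
- camera_model(name): a dict with "fx", "fy", "cx", "cy" (pixels), "camera_from_world" (4x4, takes a point from world to camera coordinates); the wrist camera has in their place "mount" (4x4, takes a point from camera to tool coordinates, whose origin is the TCP and whose axes are the flange's). Camera axes: x right, y up, looking along -z (the intrinsics and any distortion apply to the point x, -y, -z); pixel columns grow to the right and rows downward; lengths in m; the calibration is good to about 2 mm. A picture is of the moment at which its call begins: read the wrist's pose just before it. camera_model takes no time and is no camera call.
- finish_job(): hands the job in, once; it reports no verdict.
The state is a dict: "time_s": time; "joint_positions": joint angles; "dq": joint speeds; "joint_torque": joint torques, N m; "ee_pos": TCP position; "tool_rot": TCP orientation; "force": force on the tool from outside, world axes, zero at the start; "wrist_torque": the same for the moment, N m; "opening": finger opening in m.
Only numpy, scipy, OpenCV 4.12 (cv2) and the standard library are available. Lean on these libraries where they do the work, as an engineer would, in place of code of your own. Each camera call takes 0.05 s, during which the arm holds its last target.

TASK

Switch on the charger in the desk power box: press the front of the closed lid gently with a fingertip so that its touch catch lets go and the lid springs ajar, push the lid up and right back with the finger until it stands open by itself, then press down the rocker switch next to the socket that the charger is plugged into. Leave the other switch off, leave the charger and the socket cover plugged in, do not move the things standing on the desk, and only push: do not grip the lid.

Things in the scene. Friction and masses are not known exactly. Their poses are not given: they have to be found in the camera images.
- power_box: low grey box screwed to the desk, 150 (x) x 300 (y) mm, rim 75 mm high, walls 4 mm, aluminium lid over it. Origin: centre of its underside. Box axes, used for all places below: x from the front (towards the robot) to the back, y left, z up. Inside, a socket plate at z = 40 mm; sockets at x = 0, y = +105 and -105; the switch of each beside it at y = +40 and -40; catch at y = 0, to z = 76 mm
- lid (a joint): lid angle, rad: 0 closed and latched, grows opening. Pressed at the front with 2 to 3 N it gives; the catch lets go at about -0.02, the stop is -0.039 (5 to 6 mm down). As the finger leaves, a spring lifts it in half a second to 0.58 (ajar), where it rests. From there a push of a few N swings it on; short of 1.57 it sinks back to ajar, past it it leans back, stop 1.92. It does not latch again
- lid_press (a point): round finger mark, 22 mm across, on top of the lid in line with the catch, 14 mm behind the middle of the front edge; moves with the lid (closed: x = -65, y = 0, z = 87 mm)
- lid_edge (a point): middle of the lid's front edge, half-way through its thickness; moves with the lid. The lid is a flat plate 149 x 304 x 6 mm, no handle, hinged along y at the back at x = 72, z = 84 mm, 151 mm from this edge; closed it lies level, top at z = 87, front edge at x = -79 mm, 6 mm above the rim. A 10 mm wide striker bar hangs 18 mm below the lid's middle, 46 mm behind this edge
- switch_left (a joint): angle of the left rocker switch (y = +40 mm) in rad: 0 off (front end raised), 0.22 on (front end fully down); it stays where it is left
- switch_right (a joint): angle of the right rocker switch (y = -40 mm) in rad: 0 off (front end raised), 0.22 on (front end fully down); it stays where it is left
- switch_left_end (a point): where to press the left rocker: on top of its raised front half, 16 mm in front of its pivot and 7 mm from its front end. The white rocker is 46 (x) x 24 mm, pivot at x = -10 mm; this point is at x = -26, z = 46 mm when off and goes 3.5 mm down under about 2 N (the front end goes 5 mm down, to 1.5 mm above the plate)
- switch_right_end (a point): the same point of the right rocker
- charger_mid (a point): centre of the plugged-in USB charger, a white block 44 x 40 x 28 mm standing on one of the two sockets (left or right varies), with two dark slots on top
- cover: flat white round socket cover, 42 mm across and 9 mm tall, plugged into the other socket; origin at the middle of its flat underside on the plate
- punch: two-hole paper punch, 75 x 110 x 72 mm, loose on the desk to the right of the box; origin at the centre of its underside
- calculator: desk calculator, 150 x 105 x 21 mm, loose on the desk to the left of the box; origin at the centre of its underside
- mug: white mug, 78 mm across, 92 mm tall, loose on the desk behind the box; origin at the centre of its underside

How it is judged:
On the way, in this order (a step that is already met when the one before it is completed fails the run):
1. the closed lid is pressed in at the catch (value of joint lid below -0.01 rad), for 0.02 s.
2. the catch has let go and the lid has sprung ajar (value of joint lid above 0.45 rad), for 0.1 s.
3. the lid is pushed right back, past upright (value of joint lid above 1.6 rad), for 0.1 s.
4. the switch next to the charger is fully down (((y of charger_mid in the frame of power_box above 0 m and value of joint switch_left above 0.17 rad) or (y of charger_mid in the frame of power_box below 0 m and value of joint switch_right above 0.17 rad))), for 0.1 s.
At the end, for the whole second after the job is handed in: the lid stands open past upright (over 1.6 rad), the switch next to the charger is down (over 0.17 of 0.22 rad), the other is still off (under 0.08 rad), the charger and cover are still plugged in (within 6 mm), and the punch, calculator and mug are within 20 mm of where they stood (value of joint lid above 1.6 rad and ((y of charger_mid in the frame of power_box above 0 m and value of joint switch_left above 0.17 rad and value of joint switch_right below 0.08 rad) or (y of charger_mid in the frame of power_box below 0 m and value of joint switch_right above 0.17 rad and value of joint switch_left below 0.08 rad)) and distance of each of charger_mid, cover from where it was at the start of the episode below 0.006 m and distance of each of punch, calculator, mug from where it was at the start of the episode below 0.02 m); the robot touches nothing.
It fails at once if the charger or the socket cover is pulled out or lifted (6 mm) (distance of any of charger_mid, cover from where it was at the start of the episode above 0.006 m).
It fails at once if the punch, calculator or mug is moved or lifted (over 20 mm) (distance of any of punch, calculator, mug from where it was at the start of the episode above 0.02 m).
It fails at once if the switch beside the socket cover is pressed ((y of charger_mid in the frame of power_box above 0 m and value of joint switch_right above 0.12 rad) or (y of charger_mid in the frame of power_box below 0 m and value of joint switch_left above 0.12 rad)).
It fails at once if the lid is gripped or rammed (over 35 N) (contact force between the fingers and lid above 35 N).
It also fails if it takes over 48 s, if anything falls off the work surface, if the arm or the gripper's body presses on something with over 40 N, if the wrist force passes 120 N, or if a joint passes its speed limit or range.

## Working session

There is one attempt and no reset: what is moved stays moved. The work goes in short steps, Python scripts to look and compute and a tool call to move; the robot and the scene stay as the last step left them, time stands still between calls to the robot, and variables do not carry over. Pictures are saved under pics/ and viewed, and the job is handed in when it is done.

Besides the shell and the picture viewer there is one more tool, called by a JSON object that holds its "name" and its "arguments", one argument or row to a line. play_rows: Moves the arm, as the interface text tells. Its arguments: {"type":"object","properties":{"plan":{"type":"array"},"grip_force":{"type":"number"}},"required":["plan"]}

```bash
ls; mkdir -p pics; python3 - <<'E'
from cell import *
import cv2
s=observe();print({k:s[k] for k in("time_s","ee_pos","tool_rot","force","opening")})
for n in("scene","top"):
    cv2.imwrite(f"pics/{n}0.png",snapshot(n)[:,:,::-1]);print(n,camera_model(n))
print(camera_model("wrist"))
E
```

```text
pics
{'time_s': 0.0, 'ee_pos': array([0.21665279, 0.69114833, 0.30269876]), 'tool_rot': array([-0.47519679, -3.10524833,  0.00362277]), 'force': array([-0.00920753,  0.32031612,  0.40574199]), 'opening': 0.08533447050243055}
scene {'fx': 371.1714057555409, 'fy': 371.1714057555409, 'cx': 253.18283730286717, 'cy': 192.27074915282256, 'camera_from_world': array([[-0.3684156 ,  0.92964821,  0.0049133 ,  0.21849157],
       [-0.51634874, -0.20901598,  0.83047956,  0.27614422],
       [ 0.7730808 ,  0.30342465,  0.55702744, -1.56046945],
       [ 0.        ,  0.        ,  0.        ,  1.        ]])}
top {'fx': 474.4738874043102, 'fy': 474.4738874043102, 'cx': 254.1385973807472, 'cy': 191.09356407591073, 'camera_from_world': array([[-0.01937896, -0.99957159, -0.02193377,  0.04737322],
       [ 0.98083991, -0.0232601 ,  0.19342193, -0.65589873],
       [-0.19384925, -0.0177652 ,  0.98087046, -1.08855497],
       [ 0.        ,  0.        ,  0.        ,  1.        ]])}
{'fx': 279.48361115904015, 'fy': 279.48361115904015, 'cx': 256.778699081694, 'cy': 192.42599666688747, 'mount': array([[-1.50613526e-04,  9.53401662e-01,  3.01703909e-01,
         7.72552647e-02],
       [ 9.99999982e-01,  1.78309281e-04, -6.42578421e-05,
         2.77131733e-04],
       [-1.15060141e-04,  3.01703894e-01, -9.53401672e-01,
        -7.02821911e-02],
       [ 0.00000000e+00,  0.00000000e+00,  0.00000000e+00,
         1.00000000e+00]])}
```

View pics/scene0.png

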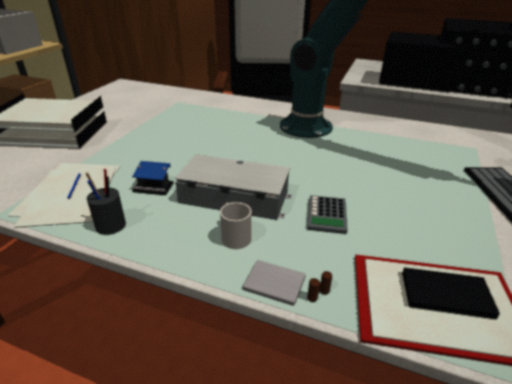

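View pics/top0.png

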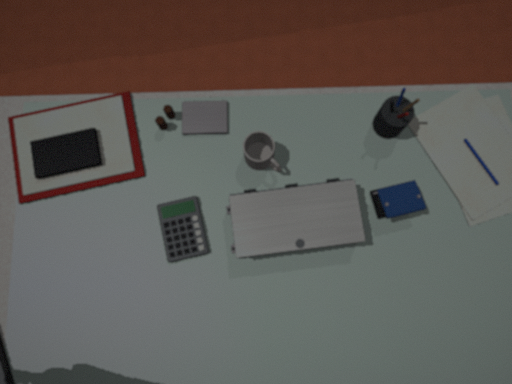

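The top view shows the lid with corners near (231,195), (356,180), (364,241) and (237,256), and the finger mark at (300,243). The mug is at (259,151), the punch at (398,200) and the calculator at (183,229).

```bash
cat > h.py <<'E'
import numpy as np, cv2
from scipy.spatial.transform import Rotation as R
from cell import *
def ray(name,uv):
    m=camera_model(name)
    d=np.array([(uv[0]-m['cx'])/m['fx'],-(uv[1]-m['cy'])/m['fy'],-1.])
    T=np.linalg.inv(m['camera_from_world'])
    return T[:3,3],T[:3,:3]@d
def onz(name,uv,z):
    o,d=ray(name,uv); return o+d*(z-o[2])/d[2]
def proj(name,p):
    m=camera_model(name); c=m['camera_from_world']@np.r_[p,1]
    return np.array([m['cx']+m['fx']*c[0]/-c[2], m['cy']-m['fy']*c[1]/-c[2]])
E
python3 - <<'E'
from h import *
im=cv2.imread('pics/top0.png')
roi=im[165:275,215:380]
cv2.imwrite('pics/roi0.png',cv2.resize(roi,None,fx=4.8,fy=4.8,interpolation=cv2.INTER_CUBIC))
hsv=cv2.cvtColor(im,cv2.COLOR_BGR2HSV)
for p in[(280,220),(300,243),(250,270),(340,200)]: print(p,hsv[p[1],p[0]],im[p[1],p[0]])
m=((hsv[...,1]<25)&(hsv[...,2]>110)).astype(np.uint8)
m[:170]=0;m[270:]=0;m[:,:222]=0;m[:,375:]=0
m=cv2.morphologyEx(m,cv2.MORPH_OPEN,np.ones((3,3)))
cs,_=cv2.findContours(m,0,2);c=max(cs,key=cv2.contourArea)
print(cv2.contourArea(c));r=cv2.minAreaRect(c);b=cv2.boxPoints(r);print(b)
P=[onz('top',q,0.087) for q in b]
for p in P:print(p)
print([np.linalg.norm(P[i]-P[i-1]) for i in range(4)])
g=im.sum(2).astype(int)
w=g[236:251,292:309];mm=w<np.median(w)-60;ys,xs=np.nonzero(mm);u=(xs.mean()+292,ys.mean()+236);print(mm.sum(),u,onz('top',u,0.087))
E
```

```text
(280, 220) [  0   2 107] [106 106 107]
(300, 243) [98 16 65] [65 64 61]
(250, 270) [ 78  23 109] [105 109  99]
(340, 200) [ 30   5 102] [100 102 102]
1106.0
[[228.67288 196.82529]
 [270.61154 191.35501]
 [278.34573 250.65054]
 [236.40707 256.12082]]
[0.63987286 0.093696   0.087     ]
[ 0.65076978 -0.00635493  0.087     ]
[ 0.51007255 -0.02063758  0.087     ]
[0.4994819  0.07697926 0.087     ]
[np.float64(0.14138271273136932), np.float64(0.1006425903834025), np.float64(0.14142030437396608), np.float64(0.09818965722234231)]
78 (np.float64(300.46153846153845), np.float64(244.87179487179486)) [ 0.52235665 -0.07239348  0.087     ]
```

View pics/roi0.png

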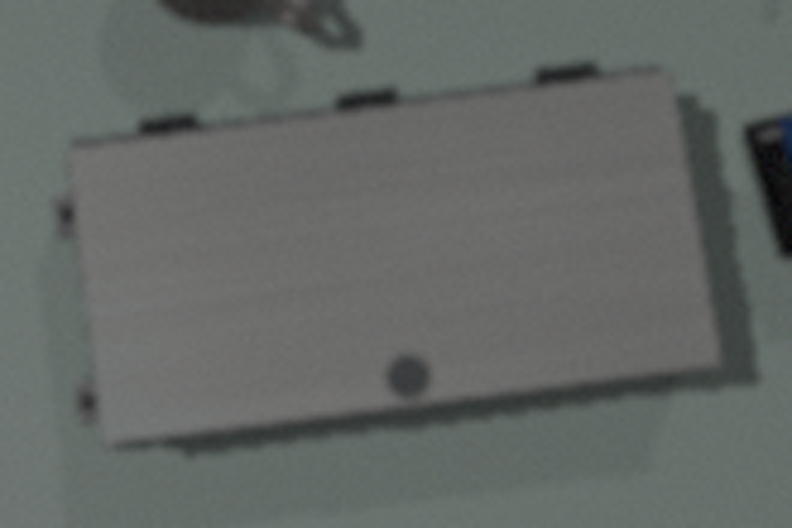

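```bash
cat >> h.py <<'E'
E
python3 - <<'E'
from h import *
z=np.array([[72,143],[667,72],[720,368],[108,443]])/4.8+[215-.4,165-.4]
P=np.array([onz('top',q,0.087) for q in z]);print(P.round(4))
print([np.linalg.norm(P[i]-P[i-1]).round(4) for i in range(4)])
by=(P[0]-P[1]+P[3]-P[2]);by/=np.linalg.norm(by);bx=np.array([by[1],-by[0],0]);print(by,bx,'yaw',np.degrees(np.arctan2(bx[1],bx[0])))
# center of lid plate: box x from -79 to 70 => -4.5
c=P.mean(0);O=c+bx*.0045;print('origin',O,'press pred',O-bx*.065)
s=observe();print('tool',R.from_rotvec(s['tool_rot']).as_matrix().round(3))
# verify with scene camera
im=cv2.imread('pics/scene0.png');roi=im[140:230,165:300]
for q in P: print('scene proj',proj('scene',q).round(1))
p=proj('scene',[0.5224,-.0724,.087]);print('mark',p)
cv2.imwrite('pics/sroi0.png',cv2.resize(roi,None,fx=5.5,fy=5.5,interpolation=cv2.INTER_CUBIC))
E
```

```text
[[ 0.6457  0.0914  0.087 ]
 [ 0.6746 -0.2045  0.087 ]
 [ 0.5275 -0.2213  0.087 ]
 [ 0.4977  0.0754  0.087 ]]
[np.float64(0.1489), np.float64(0.2974), np.float64(0.148), np.float64(0.2982)]
[-0.09869364  0.99511786  0.        ] [0.99511786 0.09869364 0.        ] yaw 5.663949535750751
origin [ 0.59086728 -0.06431283  0.087     ] press pred [ 0.52618462 -0.07072792  0.087     ]
tool [[-0.954  0.299 -0.   ]
 [ 0.299  0.954 -0.002]
 [-0.    -0.002 -1.   ]]
scene proj [278.1 193.8]
scene proj [175.7 177.2]
scene proj [195.8 153.5]
scene proj [288.7 166.8]
mark [239.76695273 161.46737423]
```

View pics/sroi0.png

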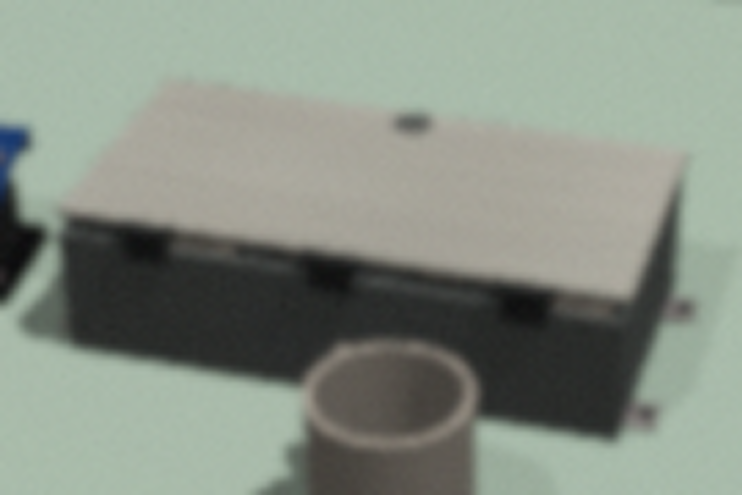

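{"name": "play_rows", "arguments": {
  "plan": [0,-0.34,-0.303,0,-12,0,-0.34,-0.303,0,-23,0,-0.34,-0.303,0,-23,0,-0.34,-0.303,0,-23,0,-0.34,-0.303,0,-23,0,-0.34,-0.303,0,-23,0,-0.34,-0.303,0,-23,0,-0.34,-0.303,0,-23,0,-0.34,-0.303,0,-23,0,-0.34,-0.303,0,-23,0,-0.34,-0.303,0,-23,0,-0.34,-0.303,0,-23],
  "grip_force": 40
}}

```text
time_s: 1.1
ee_pos: [0.4553, 0.2914, 0.3036]
tool_rot: [-0.131, 3.138, -0.01]
force: [0.6, -0.8, -0.6]
opening: 0.0001
```

```bash
cat >> h.py <<'E'
YAW=np.radians(5.7); BX=np.array([np.cos(YAW),np.sin(YAW),0]);BY=np.array([-BX[1],BX[0],0])
O=np.array([.5885,-.0653,0])
def W(x,y,z): return O+x*BX+y*BY+np.array([0,0,z])
def to(tip):  # shift in tool axes so that fingertip reaches tip (world)
    s=observe();M=R.from_rotvec(s['tool_rot']).as_matrix()
    cur=s['ee_pos']+M[:,2]*.073
    yaw=np.degrees(np.arctan2(M[1,0],M[0,0]))
    d=M.T@(np.array(tip)-cur)
    b=cur-O; 
    print('tip box',(b@BX).round(4),(b@BY).round(4),cur[2].round(4),'shift',d.round(4),'turn',round(-((185.7-yaw+180)%360-180),2),'F',s['force'].round(2),'t',s['time_s'])
E
python3 -c "
from h import *
to(W(-.067,0,.11))"
```

```text
tip box -0.0971 0.3677 0.2306 shift [-0.0357 -0.3664  0.1229] turn -0.91 F [ 0.64 -0.83 -0.63] t 1.1
```

{"name": "play_rows", "arguments": {
  "plan": [0,-0.036,-0.366,0.03,-1,0,-0.036,-0.366,0.03,-1,0,-0.036,-0.366,0.03,-1,0,-0.036,-0.366,0.03,-1,0,-0.036,-0.366,0.03,-1,0,-0.036,-0.366,0.03,-1,0,-0.036,-0.366,0.03,-1,0,-0.036,-0.366,0.03,-1,0,-0.036,-0.366,0.1,-1,0,-0.036,-0.366,0.1,-1,0,-0.036,-0.366,0.1,-1,0,-0.036,-0.366,0.1,-1]
}}

```text
time_s: 2.1
ee_pos: [0.5208, -0.0604, 0.202]
tool_rot: [0.177, -3.131, -0.001]
force: [-0.2, 0.7, 0.3]
opening: 0.0001
```

```bash
python3 -c "
from h import *
to(W(-.067,0,.1))
for n in ('wrist','top'): cv2.imwrite(f'pics/{n}1.png',cv2.resize(snapshot(n)[:,:,::-1],None,fx=1.5,fy=1.5))
to(W(-.067,0,.1))"
```

```text
tip box -0.0673 0.0116 0.129 shift [-0.0003 -0.0117  0.029 ] turn 0.76 F [-0.21  0.68  0.26] t 2.1
tip box -0.0648 0.0134 0.1316 shift [ 0.0025 -0.0133  0.0316] turn 0.98 F [0.54 0.32 0.5 ] t 2.2
```

View pics/wrist1.png

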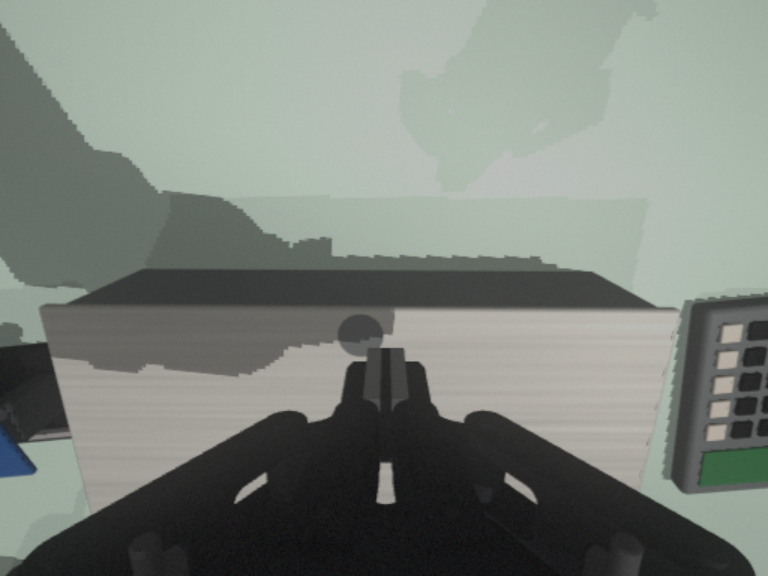

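View pics/top1.png

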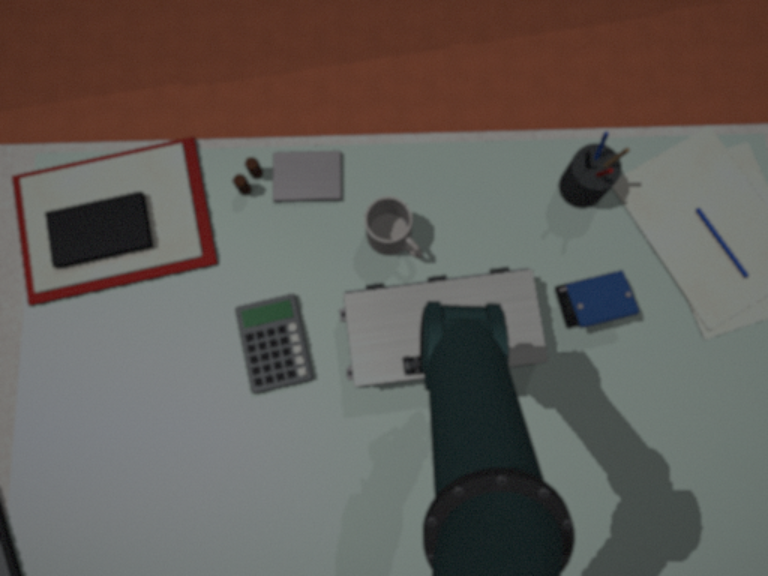

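The wrist view shows the lid's front edge level at row 305. The finger mark is at (360,334) and the closed fingertips are at (385,350), about 12 mm to the box's +y side. I'll compute the mark's position from this view.

```bash
cat >> h.py <<'E'
def wray(uv,s):
    m=camera_model('wrist');d=np.array([(uv[0]-m['cx'])/m['fx'],-(uv[1]-m['cy'])/m['fy'],-1.])
    M=R.from_rotvec(s['tool_rot']).as_matrix();T=m['mount']
    return s['ee_pos']+M@T[:3,3], M@T[:3,:3]@d
def wz(uv,s,z):
    o,d=wray(uv,s);return o+d*(z-o[2])/d[2]
def bxy(p):
    b=np.array(p)-O;return (b@BX).round(4),(b@BY).round(4),round(p[2],4)
E
python3 -c "
from h import *
s=observe()
for p in [(360,334),(42,305),(677,308)]: 
  q=wz((p[0]/1.5,p[1]/1.5),s,.087);print(q,bxy(q))
"
```

```text
[ 0.52963119 -0.06966016  0.087     ] (np.float64(-0.059), np.float64(0.0015), np.float64(0.087))
[ 0.53221721 -0.22136237  0.087     ] (np.float64(-0.0715), np.float64(-0.1497), np.float64(0.087))
[0.49868876 0.0793491  0.087     ] (np.float64(-0.075), np.float64(0.1529), np.float64(0.087))
```

{"name": "play_rows", "arguments": {
  "plan": [0,-0.002,-0.0125,0.0,1,0,-0.002,-0.0125,0.02,1,0,-0.002,-0.0125,0.035,1,0,-0.002,-0.0125,0.035,1,0,-0.002,-0.0125,0.035,1,0,-0.002,-0.0125,0.035,1]
}}

```text
time_s: 2.7
ee_pos: [0.5266, -0.0717, 0.1704]
tool_rot: [-0.154, 3.135, -0.0]
force: [0.1, 0.1, 0.2]
opening: -0.0003
```

```bash
sed -i 's/^O=.*/O=np.array([.5905,-.0643,0])/' h.py; python3 -c "
from h import *
to(W(-.065,0,.087))"
```

```text
tip box -0.0642 -0.001 0.0974 shift [0.0009 0.001  0.0104] turn -0.07 F [0.05 0.12 0.18] t 2.7
```

{"name": "play_rows", "arguments": {
  "plan": [0,0,0,0.004,0,0,0,0,0.008,0,0,0,0,0.01,0,0,0,0,0.012,0,0,0,0,0.013,0,0,0,0,0.013,0,0,0,0,0.013,0]
}}

```text
time_s: 3.28
ee_pos: [0.5259, -0.0719, 0.156]
tool_rot: [-0.153, 3.137, 0.0]
force: [0.6, -0.6, 2.6]
opening: 0.0
```

```bash
python3 -c "
from h import *
to(W(-.065,0,.082))"
```

```text
tip box -0.065 -0.0011 0.083 shift [0.0001 0.0011 0.001 ] turn -0.1 F [ 0.65 -0.57  2.6 ] t 3.2833
```

{"name": "play_rows", "arguments": {
  "plan": [0,0,0,0.001,0,0,0,0,0.001,0,0,0.0,0,-0.03,0,0,0.03,0,-0.07,0,0,0.06,0,-0.1,0,0,0.06,0,-0.1,0,0,0.06,0,-0.1,0,0,0.06,0,-0.1,0,0,0.06,0,-0.1,0,0,0.06,0,-0.1,0]
}}

```text
time_s: 4.12
ee_pos: [0.4666, -0.0775, 0.2548]
tool_rot: [0.154, -3.136, -0.0]
force: [0.3, 0.3, -0.1]
opening: 0.0
```

```bash
python3 -c "
from h import *
to(W(-.1,-.04,.13))
for n in ('wrist','scene'): cv2.imwrite(f'pics/{n}2.png',cv2.resize(snapshot(n)[:,:,::-1],None,fx=1.5,fy=1.5))
"
```

```text
tip box -0.1247 -0.0008 0.1818 shift [-0.0248 -0.0392  0.0517] turn -0.07 F [ 0.31  0.26 -0.1 ] t 4.1167
```

View pics/wrist2.png

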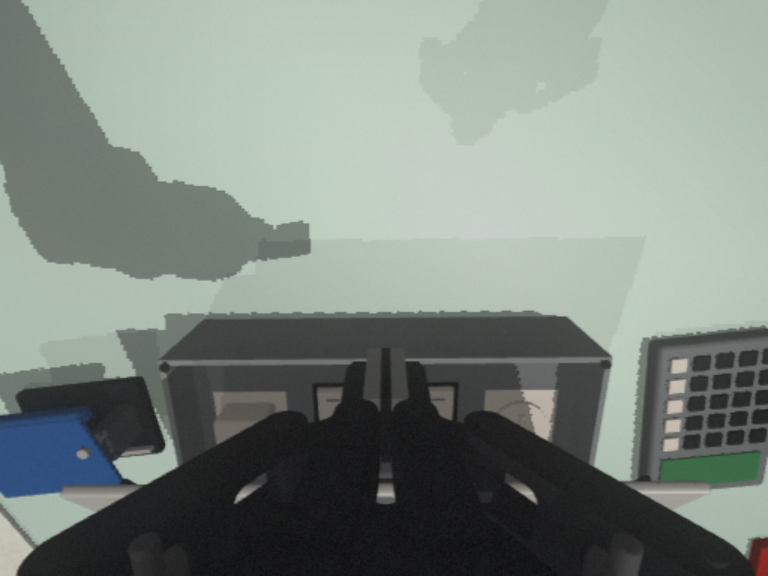

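View pics/scene2.png

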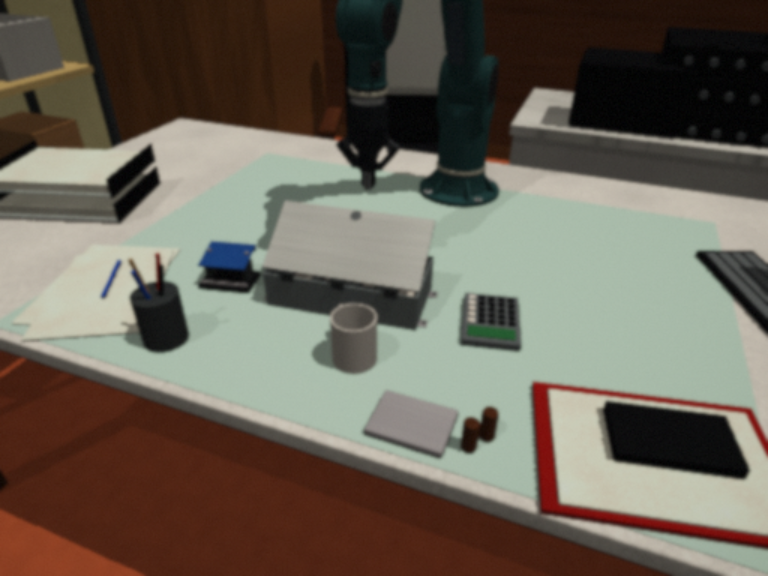

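The lid has sprung ajar. In the wrist view a block sits in the left (−y) socket at about (245,420) and a flat round cover in the right socket at about (520,420). Next I push the lid up at y = −40 mm, which clears the striker bar.

{"name": "play_rows", "arguments": {
  "plan": [0,0,-0.039,0.02,0,0,-0.02,-0.039,0.04,0,0,-0.035,-0.039,0.04,0,0,-0.05,-0.039,0.04,0,0,-0.062,-0.039,0.037,0,0,-0.07,-0.039,0.027,0,0,-0.08,-0.039,0.016,0,0,-0.092,-0.039,0.005,0,0,-0.104,-0.039,-0.003,0,0,-0.117,-0.039,-0.011,0,0,-0.131,-0.039,-0.018,0,0,-0.131,-0.039,-0.018,0]
}}

```text
time_s: 5.22
ee_pos: [0.6036, -0.1032, 0.2745]
tool_rot: [-0.155, 3.133, -0.0]
force: [0.1, 0.6, 0.4]
opening: 0.0003
```

```bash
python3 -c "
from h import *
to(W(.08,-.04,.208))
for n in ('wrist','scene'): cv2.imwrite(f'pics/{n}3.png',cv2.resize(snapshot(n)[:,:,::-1],None,fx=1.5,fy=1.5))
"
```

```text
tip box 0.0095 -0.04 0.2015 shift [-0.0705  0.     -0.0062] turn -0.02 F [0.14 0.64 0.43] t 5.2167
```

View pics/scene3.png

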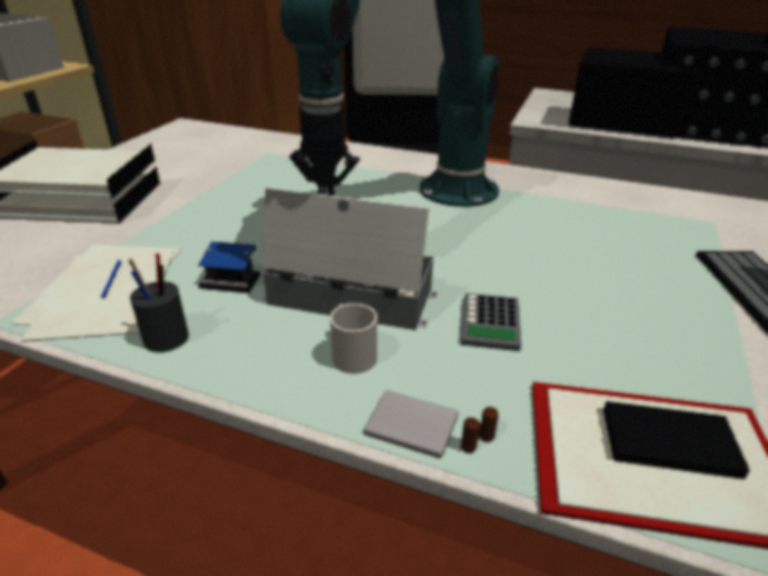

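View pics/wrist3.png

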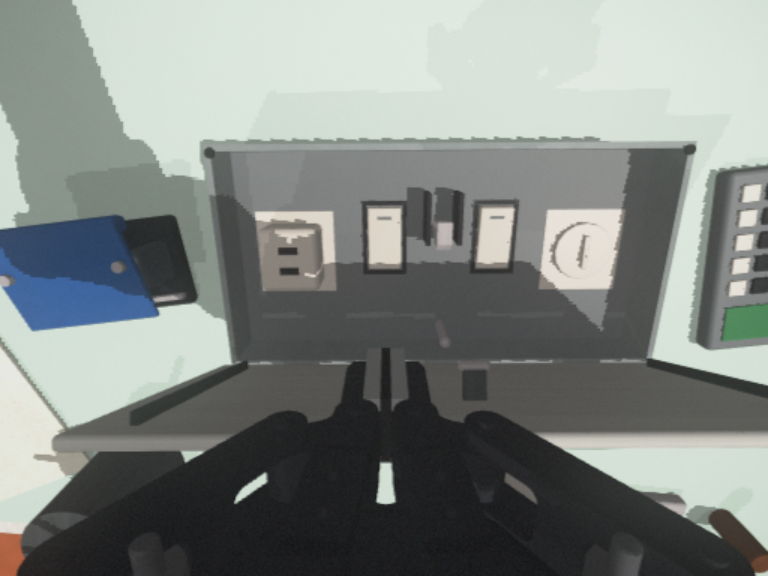

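The charger, with its two dark slots, is in the −y socket at (290,255), so the right switch at (384,237) is the one to press. The cover is in the +y socket at (585,250). I'll push the lid on past upright.

{"name": "play_rows", "arguments": {
  "plan": [0,-0.01,0,-0.004,0,0,-0.02,0,-0.006,0,0,-0.03,0,-0.008,0,0,-0.04,0,-0.008,0,0,-0.048,0,-0.008,0,0,-0.056,0,-0.006,0,0,-0.064,0,-0.006,0,0,-0.072,0,-0.006,0,0,-0.08,0,-0.006,0,0,-0.08,0,-0.006,0,0,-0.08,0,-0.006,0,0,-0.08,0,-0.006,0]
}}

```text
time_s: 6.32
ee_pos: [0.6795, -0.0961, 0.2799]
tool_rot: [0.153, -3.138, 0.0]
force: [-1.0, -0.7, -0.7]
opening: -0.0
```

```bash
python3 -c "
from h import *
to(W(-.026,-.04,.18))
for n in ('wrist','scene'): cv2.imwrite(f'pics/{n}4.png',cv2.resize(snapshot(n)[:,:,::-1],None,fx=1.5,fy=1.5))
"
```

```text
tip box 0.0854 -0.0405 0.2069 shift [0.1114 0.0003 0.0269] turn -0.11 F [-1.03 -0.71 -0.66] t 6.3167
```

View pics/scene4.png

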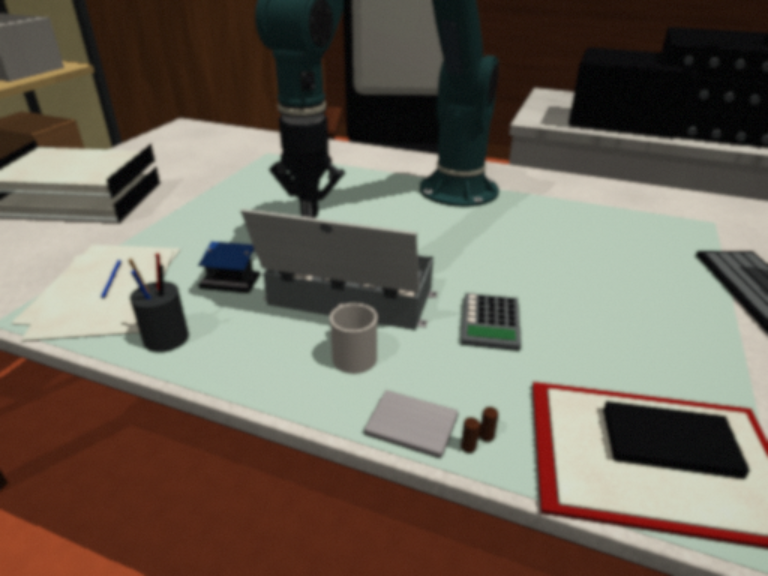

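View pics/wrist4.png

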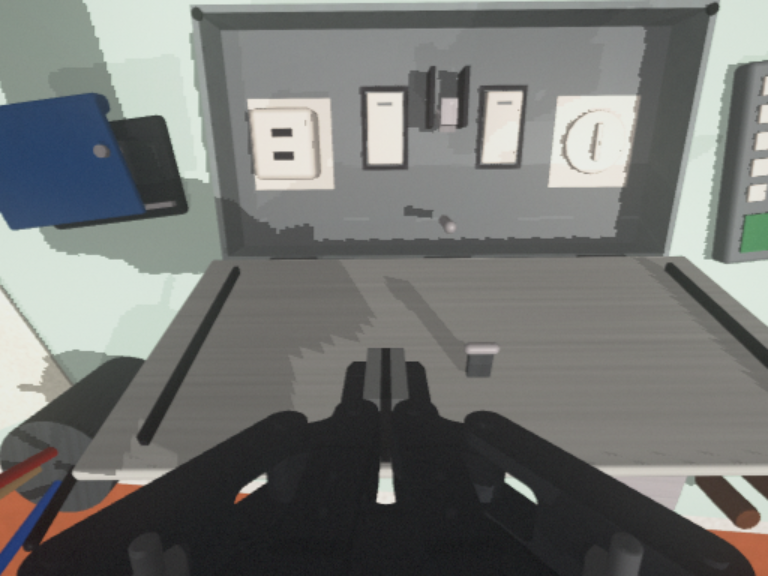

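The lid is past upright. I'll draw back over the right switch, measure it and check that the lid stays open.

{"name": "play_rows", "arguments": {
  "plan": [0,0.03,0,0,0,0,0.07,0,0,0,0,0.111,0,0,0,0,0.111,0,0.03,0,0,0.111,0,0.03,0,0,0.111,0,0.03,0,0,0.111,0,0.03,0,0,0.111,0,0.03,0]
}}

```text
time_s: 7.08
ee_pos: [0.5714, -0.1066, 0.251]
tool_rot: [-0.154, 3.135, -0.0]
force: [0.3, 0.5, 0.6]
opening: 0.0002
```

```bash
python3 -c "
from h import *
to(W(-.026,-.04,.1))
s=observe()
for n in ('wrist','scene'): cv2.imwrite(f'pics/{n}5.png',cv2.resize(snapshot(n)[:,:,::-1],None,fx=1.5,fy=1.5))
"
```

```text
tip box -0.0229 -0.0403 0.178 shift [0.0033 0.0003 0.078 ] turn -0.06 F [0.26 0.47 0.56] t 7.0833
```

View pics/scene5.png

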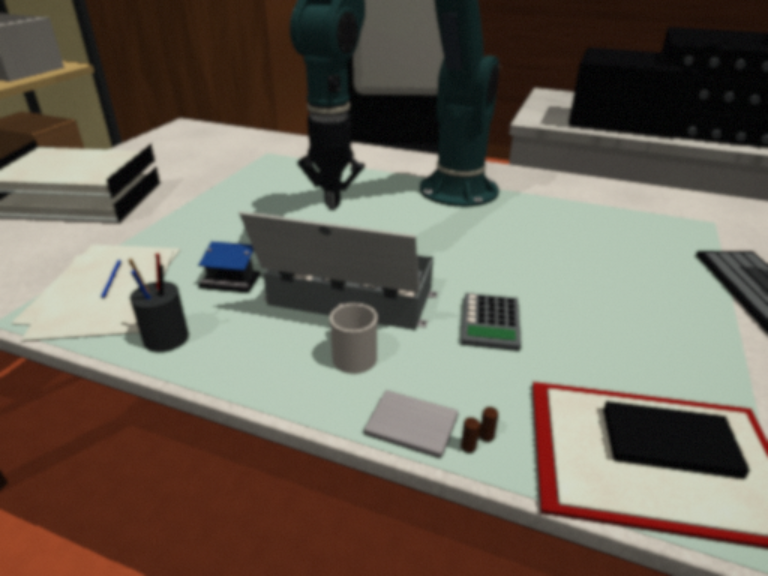

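View pics/wrist5.png

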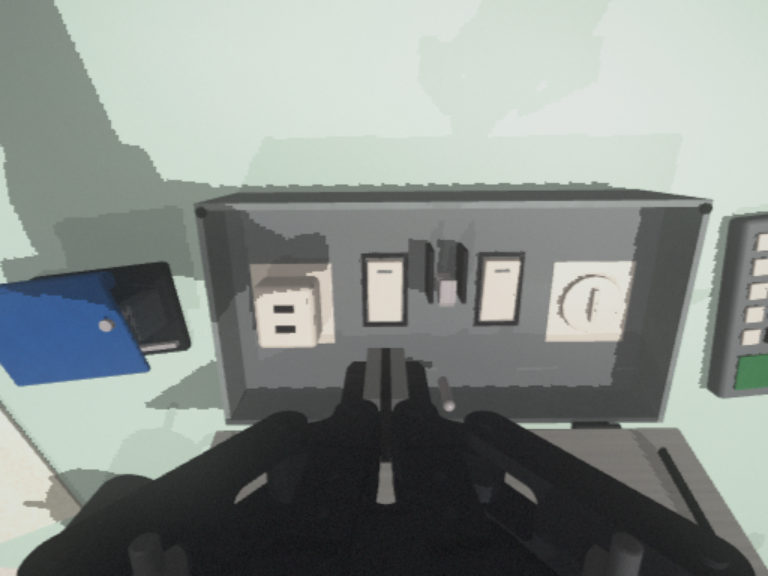

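The lid stands open by itself. The right rocker's white face spans columns 366–404 and rows 258–323.

```bash
python3 -c "
from h import *
s=observe()
for n,p,z in [('front',(385,258),.0465),('rear',(385,323),.0415),('L front',(500,258),.0465),('rim L',(202,208),.075),('rim R',(706,205),.075)]:
  q=wz((p[0]/1.5,p[1]/1.5),s,z);print(n,q.round(4),bxy(q))
to(W(-.026,-.04,.055))
"
```

```text
front [ 0.5597 -0.1077  0.0465] (np.float64(-0.0349), np.float64(-0.0401), np.float64(0.0465))
rear [ 0.6086 -0.1029  0.0415] (np.float64(0.0142), np.float64(-0.0402), np.float64(0.0415))
L front [ 0.5521 -0.0308  0.0465] (np.float64(-0.0348), np.float64(0.0371), np.float64(0.0465))
rim L [ 0.5337 -0.2169  0.075 ] (np.float64(-0.0717), np.float64(-0.1462), np.float64(0.075))
rim R [0.5033 0.0735 0.075 ] (np.float64(-0.073), np.float64(0.1458), np.float64(0.075))
tip box -0.0235 -0.0403 0.1778 shift [0.0028 0.0003 0.1228] turn -0.07 F [ 0.43  0.33 -2.14] t 7.1833
```

{"name": "play_rows", "arguments": {
  "plan": [0,0.002,0,0.03,0,0,0.002,0,0.06,0,0,0.002,0,0.09,0,0,0.002,0,0.11,0,0,0.002,0,0.122,0,0,0.002,0,0.122,0,0,0.002,0,0.122,0]
}}

```text
time_s: 7.77
ee_pos: [0.5679, -0.1071, 0.128]
tool_rot: [-0.154, 3.138, -0.0]
force: [-0.3, 0.7, -0.0]
opening: 0.0001
```

```bash
python3 -c "
from h import *
to(W(-.026,-.04,.043))
"
```

```text
tip box -0.0268 -0.0403 0.055 shift [-0.0008  0.0003  0.012 ] turn -0.1 F [-0.34  0.66 -0.04] t 7.7667
```

{"name": "play_rows", "arguments": {
  "plan": [0,-0.001,0,0.004,0,0,-0.001,0,0.007,0,0,-0.001,0,0.009,0,0,-0.001,0,0.011,0,0,-0.001,0,0.012,0,0,-0.001,0,0.013,0,0,-0.001,0,0.013,0,0,-0.001,0,0.013,0]
}}

```text
time_s: 8.43
ee_pos: [0.5682, -0.1071, 0.1156]
tool_rot: [-0.153, 3.138, -0.0]
force: [-2.2, -1.0, 5.4]
opening: -0.0001
```

```bash
python3 -c "
from h import *
to(W(-.026,-.04,.042))
"
```

```text
tip box -0.0265 -0.0404 0.0426 shift [-0.0005  0.0004  0.0006] turn -0.12 F [-2.25 -1.01  5.43] t 8.4333
```

{"name": "play_rows", "arguments": {
  "plan": [0,0,0,0.001,0,0,0,0,0.002,0,0,0,0,0.002,0,0,0,0,0.002,0]
}}

```text
time_s: 8.77
ee_pos: [0.5682, -0.1072, 0.1152]
tool_rot: [-0.153, 3.138, -0.0]
force: [-4.1, 0.8, 19.2]
opening: -0.0
```

```bash
python3 -c "
from h import *
to(W(-.026,-.04,.042))
"
```

```text
tip box -0.0264 -0.0404 0.0422 shift [-0.0004  0.0004  0.0002] turn -0.13 F [-4.14  0.79 19.24] t 8.7667
```

Firm stop: 19 N with no further travel. I'll rise and look.

{"name": "play_rows", "arguments": {
  "plan": [0,0,0,-0.02,0,0,0,0,-0.06,0,0,0,0,-0.1,0,0,0,0,-0.14,0,0,0.03,0,-0.15,0,0,0.06,0,-0.15,0,0,0.06,0,-0.15,0,0,0.06,0,-0.15,0,0,0.06,0,-0.15,0]
}}

```text
time_s: 9.52
ee_pos: [0.5089, -0.1127, 0.2631]
tool_rot: [-0.153, 3.137, -0.0]
force: [1.4, -0.5, -0.3]
opening: 0.0001
```

```bash
python3 -c "
from h import *
to(W(-.026,-.04,.1))
for n in ('wrist','scene'):
  im=snapshot(n)[:,:,::-1]
  if n=='wrist': im=np.vstack([cv2.resize(im,(512,384))]); cv2.imwrite('pics/wz6.png',cv2.resize(im[190:340,120:440],None,fx=2.5,fy=2.5,interpolation=cv2.INTER_CUBIC))
  cv2.imwrite(f'pics/{n}6.png',cv2.resize(im,None,fx=1.5,fy=1.5))
"
```

```text
tip box -0.0859 -0.0401 0.1901 shift [-0.0598  0.0002  0.0902] turn -0.11 F [ 1.37 -0.49 -0.29] t 9.5167
```

View pics/wrist6.png

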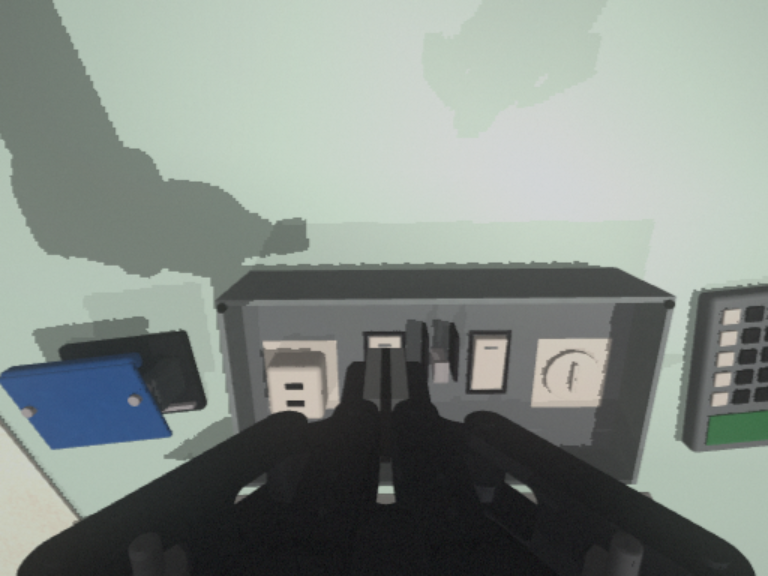

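View pics/wz6.png

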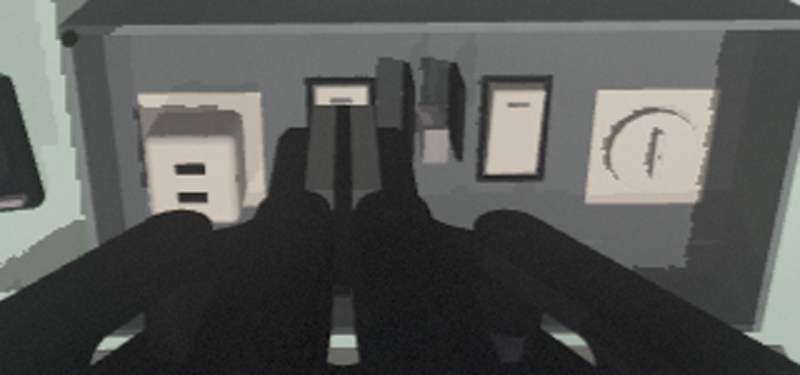

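View pics/scene6.png

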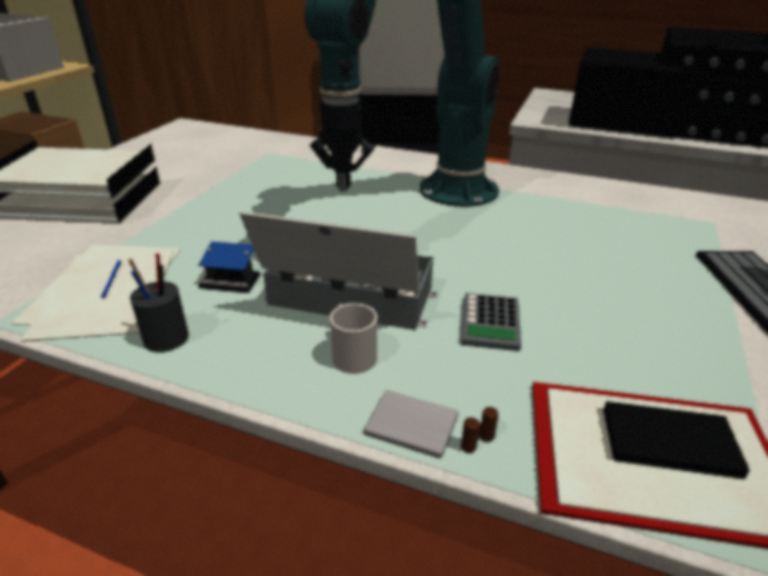

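The lid is open, and the charger, cover and left switch look unchanged. The fingers hide the pressed rocker, so I'll step aside for a clear look.

{"name": "play_rows", "arguments": {
  "plan": [0,0,0.04,0,0,0,-0.03,0.04,0,0,0,-0.06,0.04,0,0,0,-0.06,0.04,0,0,0,-0.06,0.04,0,0,0,-0.06,0.04,0,0]
}}

```text
time_s: 10.12
ee_pos: [0.5644, -0.0671, 0.2622]
tool_rot: [0.154, -3.136, 0.0]
force: [-1.1, 0.9, -1.2]
opening: 0.0003
```

```bash
python3 -c "
from h import *
to(W(-.026,0,.1))
im=snapshot('wrist')[:,:,::-1]
cv2.imwrite('pics/wz7.png',cv2.resize(im[120:270,110:430],None,fx=2.5,fy=2.5,interpolation=cv2.INTER_CUBIC))
"
```

```text
tip box -0.0263 -0.0002 0.1892 shift [-0.0005  0.0002  0.0892] turn -0.09 F [-1.07  0.9  -1.16] t 10.1167
```

View pics/wz7.png

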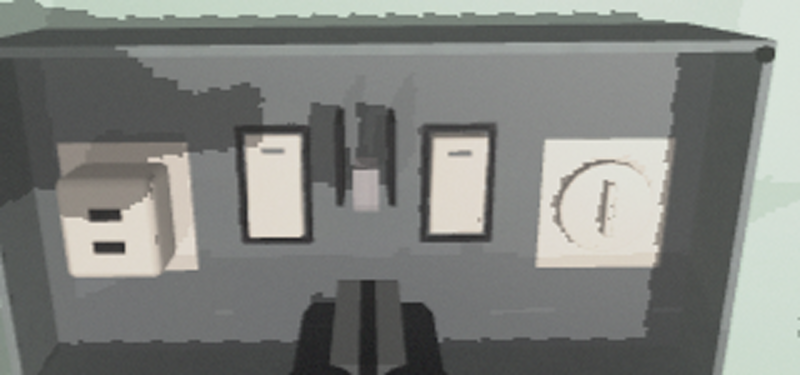

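The right rocker's mark is now about 24 rows below its frame edge, against 29 for the left. Before pressing they were 28 and 31, so the right front end has gone down and the left is still raised. The press also met a hard stop at z ≈ 42 mm, the expected "on" height. The charger and cover are in place. The arm touches nothing, so I'm handing in.

```bash
python3 -c "
from h import *
print(observe()['force'], finish_job())
"
```

```text
the job is handed in; nothing more can be done
[-0.14509205 -0.0360575  -0.25853   ] None
```

I pressed the lid at its finger mark (2.6 N) and it sprang ajar. I then pushed it past upright with the closed fingers and pressed the right rocker, which is next to the charger in the −y socket. I handed the job in at about 10 s.

**Last checks:**
- **Lid:** it stood open by itself in the last scene picture.
- **Right switch:** the press met a firm stop at tip height 42 mm, about where "on" should be, and peaked at about 19 N against the roughly 2 N needed. In the wrist view its front end sits lower than before. That shift is only a few pixels in the enlarged view, so the force stop is the stronger evidence.
- **Left switch:** it still looks raised.
- **Charger and cover:** both look in place in the last wrist picture.
- **Punch, calculator and mug:** they look unmoved in the scene pictures; I did not measure their positions.
- **Robot:** the fingers were about 0.19 m above the desk and touching nothing, with wrist force near zero.

No check failed. My position measurements of the box differed by 2–4 mm between cameras, and I averaged them before pressing.

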